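# Call the bird ringer and point out the next ring and tool

### The arm

A 6-joint arm with a two-finger parallel gripper is mounted at the origin on the work surface. World frame = base frame: x ahead of the robot, y to its left, z up, the work surface at z = 0. Lengths are in m, angles in rad, forces in N, time in s.
With the tool pointing down it reaches from about 0.35 to 0.775 m from the base axis. Payload 5.5 kg.
Tool frame: the origin (TCP) lies at the very end of the fingers, on their centre line; the grasp point (between the pads) lies env.hold_point_z behind it (env.hold_point_z is the distance from the TCP to the grasp point, in m); z points along the fingers, y is the line along which they close (so a half turn about z gives the same grasp; the last joint's range is limited). The gripper opens to 85 mm and grips with 20 to 120 N. Pads are 22 mm wide; open, the fingers measure 114 mm over their backs; the gripper's body (76 mm by 85 mm) begins 54 mm behind the grasp point. The pads swing forward as they close: fully open they stand 13 mm farther back than shut.
Start: joints at [-1.374, 0.313, 0.046, 1.304, 0, 1.431], TCP at [0.19, -0.543, 0.231] pointing down, gripper open.
Joint ranges: [-2.76, 2.76], [-0.86, 1.69], [-1.03, 1.26], [-2.2, 2.34], [-1.47, 1.5], [-3.14, 3.14]. Speed limits (rad/s): [2.57, 2.57, 3.14, 3.14, 3.14, 3.14].

### API

Orientations are given as a unit quaternion [w, x, y, z].
In Python, from workcell import env gives the robot as it stands.
- The arm moves only by the tool carry_out, never from a script. Its argument "steps" is a list of rows, each a list of 3 entries, a list of its own where there are three numbers: the turn, a rotation vector about the tool's x, y, z in degrees, then the shift along the tool's x, y, z in cm, then the closure in counts, from 0 (fully open) to 255 (shut). A call has exactly 8 rows; each row is the pose to reach, as a shift and turn from the pose commanded when the call began, along the tool's axes at that moment; what a row does not reach only later rows make up. A row lasts 1/8 s, in which the tool goes at most 62.5 mm and 10.7 degrees, less where a joint would pass 70% of its speed; a pose out of reach is approached as far as the arm can. A call with a gripper value outside its range is refused whole. The fingers move at their own pace and stop on an object; "force" is the grip in N (left out, the last holds). Time passes only in rows, so rows that repeat a pose let the fingers close, or fill a call up. It gives the time, the measured TCP pose, the force, the opening and the grip force at its end, in the units of the state.
- env.get_state(): the state, without advancing time (a new reading comes with each control period).
- env.read_camera(name): name is "scene" or "top" or "wrist"; returns (picture, depth): 384x512x3 uint8, red, green, blue; 384x512 float32, m along the optical axis (not along the pixel's ray), 0 where there is no reading.
- env.get_calibration(name): a dict with "fx", "fy", "cx", "cy" (pixels), "D" ([k1, k2, p1, p2, k3] as OpenCV has them; the pictures are not rectified), "origin" and "orientation" of the camera in the world. Camera axes: x right, y up, looking along -z (the intrinsics and any distortion apply to the point x, -y, -z); pixel columns grow to the right and rows downward; lengths in m; the calibration is good to about 2 mm. A picture is of the moment at which its call begins: read the wrist's pose just before it. get_calibration takes no time and is no camera call; for the wrist camera it gives the pose at the moment of the call.
- env.hand_in(): hands the job in; it is judged then, once.
The state is a dict: "clock": time; "joint_pos": joint angles; "qvel": joint speeds; "tau": joint torques, N m; "tcp_pos": TCP position; "orientation": TCP orientation; "wrist_force": force on the tool from outside, world axes, zero at the start; "ft_torque": the same for the moment, N m; "finger_gap": finger opening in m; "grip_force": force on a finger pad.
Only numpy, scipy, OpenCV 4.12 (cv2) and the standard library are available. Lean on these libraries where they do the work, as an engineer would, in place of code of your own. Each camera call takes 0.05 s, during which the arm holds its last target. There are 200 camera calls.

### The job

Press the red call button fully down and let it up again, so that the bird ringer looks up. Then show her what to take: with the fingers pointing down, point from just above (fingertips within 5 cm, not touching) at the top of the stand with the blue leg rings for two seconds, then in the same way at the pivot of the yellow-handled pliers for two seconds, and finish while still pointing there. Touch or move none of the stands, tools, mug or tin, and do not bring the fingers down over a wrong stand or the blue-handled pliers.

Things in the scene. Friction and masses are not known exactly. Their poses are not given: they have to be found in the camera images.
- call (a joint): travel of the red call button, m: 0 up, 0.006 fully down; a spring pushes it back up, fully down takes 5 N
- call_top (a point): centre of the top face of the red call button (36 mm across, pressed straight down), 22 mm above the table when up; its black housing, 52 mm across and 12 mm high, is fixed to the table
- stand_blue: ring stand: round wooden foot 54 mm across and 12 mm high, carrying a stack of three blue leg rings (34 mm across, up to 48 mm above the table) on an upright steel post 10 mm thick whose top is 60 mm above the table. Stands loose on the table. Origin: centre of its underside, z up
- stand_red: ring stand: round wooden foot 54 mm across and 12 mm high, carrying a stack of three red leg rings (34 mm across, up to 48 mm above the table) on an upright steel post 10 mm thick whose top is 60 mm above the table. Stands loose on the table. Origin: centre of its underside, z up. Not wanted
- stand_yellow: ring stand: round wooden foot 54 mm across and 12 mm high, carrying a stack of three yellow leg rings (34 mm across, up to 48 mm above the table) on an upright steel post 10 mm thick whose top is 60 mm above the table. Stands loose on the table. Origin: centre of its underside, z up. Not wanted
- stand_green: ring stand: round wooden foot 54 mm across and 12 mm high, carrying a stack of three green leg rings (34 mm across, up to 48 mm above the table) on an upright steel post 10 mm thick whose top is 60 mm above the table. Stands loose on the table. Origin: centre of its underside, z up. Not wanted
- pliers_yellow: small pliers with two yellow handles and dark steel jaws, lying loose and flat, 167 mm long, 58 mm wide. Origin: on the table directly under the pivot, the round steel disc 22 mm across where the halves cross, whose top is 16 mm above the table; x points along the jaws (57 mm long from the pivot), the handles run 110 mm to -x
- pliers_blue: small pliers with two blue handles and dark steel jaws, lying loose and flat, 167 mm long, 58 mm wide. Origin: on the table directly under the pivot, the round steel disc 22 mm across where the halves cross, whose top is 16 mm above the table; x points along the jaws (57 mm long from the pivot), the handles run 110 mm to -x. Not wanted
- forceps: thin steel forceps with two finger loops, lying loose and flat, 130 mm long, 8 mm high. Origin: under the pivot, tips to +x. Bystander
- mug: white ceramic mug, 80 mm across, 85 mm high, loose. Origin: centre of its underside. Bystander
- tin: small orange tin, 70 mm across, 50 mm high, loose. Origin: centre of its underside. Bystander
There are look-alikes about, which are no part of the job. Several things look just like the part that bears call: the one meant starts nearest to the robot's base. What is shaped like the stand_blue but turquoise is not meant.

How it is judged:
On the way, in this order (a step that is already met when the one before it is completed fails the run):
1. the call button is pressed fully down (value of joint call above 0.0045 m), for 0.05 s.
2. the call button is up again (value of joint call below 0.001 m), for 0.1 s.
3. the fingers point at the blue ring stand from just above, for two seconds (horizontal distance between the grasp point and stand_blue below 0.025 m and height (world z) of the grasp point between 0.066 and 0.135 m and value of joint call below 0.001 m), for 1.7 s.
4. the fingers point at the pivot of the yellow-handled pliers from just above, for two seconds (horizontal distance between the grasp point and pliers_yellow below 0.027 m and height (world z) of the grasp point between 0.022 and 0.092 m), for 1.7 s.
At the end, for the whole second after the job is handed in: the grasp point is within 27 mm sideways of the pivot of the yellow-handled pliers, with the fingertips above it by no more than about 55 mm and touching nothing; the call button is up; every stand, tool, the mug and the tin are within 8 mm of where they started (all of step 4 and distance of each of stand_red, stand_yellow, stand_green, stand_blue, pliers_yellow, pliers_blue, forceps, mug, tin from where it was at the start of the episode below 0.008 m and value of joint call below 0.001 m).
It fails at once if the robot touches a ring stand, a tool, the mug or the tin (contact force between any of the fingers, the arm and stand_red above 0.5 N or contact force between any of the fingers, the arm and stand_yellow above 0.5 N or contact force between any of the fingers, the arm and stand_green above 0.5 N or contact force between any of the fingers, the arm and stand_blue above 0.5 N or contact force between any of the fingers, the arm and pliers_yellow above 0.5 N or contact force between any of the fingers, the arm and pliers_blue above 0.5 N or contact force between any of the fingers, the arm and forceps above 0.5 N or contact force between any of the fingers, the arm and mug above 0.5 N or contact force between any of the fingers, the arm and tin above 0.5 N).
It fails at once if a ring stand, a tool, the mug or the tin is shifted by more than 8 mm, lifted or carried (distance of any of stand_red, stand_yellow, stand_green, stand_blue, pliers_yellow, pliers_blue, forceps, mug, tin from where it was at the start of the episode above 0.008 m).
It fails at once if the fingertips come down close over (within about 25 mm sideways and 30 mm of the top of) a wrong ring stand ((horizontal distance between the grasp point and stand_red below 0.025 m and height (world z) of the grasp point between 0 and 0.11 m) or (horizontal distance between the grasp point and stand_yellow below 0.025 m and height (world z) of the grasp point between 0 and 0.11 m) or (horizontal distance between the grasp point and stand_green below 0.025 m and height (world z) of the grasp point between 0 and 0.11 m)).
It fails at once if the fingertips come down close over the pivot of the blue-handled pliers (within 25 mm sideways and about 30 mm of the top) (horizontal distance between the grasp point and pliers_blue below 0.025 m and height (world z) of the grasp point between 0 and 0.066 m).
It also fails if it takes over 51 s, if anything falls off the work surface, if the arm or the gripper's body presses on something with over 40 N, if the wrist force passes 120 N, or if a joint passes its speed limit or range.

## Working session

There is one attempt and no reset: what is moved stays moved. The work goes in short steps, Python scripts to look and compute and a tool call to move; the robot and the scene stay as the last step left them, time stands still between calls to the robot, and variables do not carry over. Pictures are saved under pics/ and viewed, at most 10 in all, crops included, and the job is handed in when it is done.

Besides the shell and the picture viewer there is one more tool, called as name(argument=value, ...) on one line, values as JSON. carry_out: Moves the arm, as the interface text tells. Its arguments: {"type":"object","properties":{"steps":{"type":"array","items":{"type":"array"}},"force":{"type":"number"}},"required":["steps"]}

```bash
mkdir -p pics; ls; cat > h.py <<'E'
import numpy as np, cv2
from scipy.spatial.transform import Rotation as R
from workcell import env
def snap(n,f):
    c=env.get_calibration(n); im,d=env.read_camera(n)
    cv2.imwrite(f'pics/{f}.png',im[...,::-1]); np.savez(f'{f}.npz',im=im,d=d,c=np.array(c,dtype=object)); return c,im,d
def load(f):
    z=np.load(f+'.npz',allow_pickle=True); return z['c'].item(),z['im'],z['d']
def rot(o):
    o=np.array(o,float)
    return o if o.shape==(3,3) else R.from_quat(o[[1,2,3,0]]).as_matrix()
def ray(c,u,v):
    K=np.array([[c['fx'],0,c['cx']],[0,c['fy'],c['cy']],[0,0,1.]])
    p=cv2.undistortPoints(np.array([[[u,v]]],float),K,np.array(c['D'],float))[0,0]
    return rot(c['orientation'])@np.array([p[0],-p[1],-1])
def atz(c,u,v,z):
    r=ray(c,u,v);o=np.array(c['origin']);return o+r*(z-o[2])/r[2]
def atd(c,u,v,d): return np.array(c['origin'])+ray(c,u,v)*d[int(v),int(u)]
E
python3 - <<'E'
from h import *
for n in('top','scene'):
    c,_,_=snap(n,n+'0'); print(n,c)
s=env.get_state();print(s,env.hold_point_z)
E
```

```text
pics
top {'fx': 350.73327084537414, 'fy': 350.73327084537414, 'cx': 250.77010457362073, 'cy': 194.71996710413154, 'D': array([-0.09265735,  0.        ,  0.        ,  0.        ,  0.        ]), 'origin': array([ 0.42456881, -0.00088618,  0.88517698]), 'orientation': array([ 0.70788281,  0.05667203, -0.06988599, -0.70057559])}
scene {'fx': 348.37695399236713, 'fy': 348.37695399236713, 'cx': 261.60453754538105, 'cy': 190.63616077165483, 'D': array([-0.0463288,  0.       ,  0.       ,  0.       ,  0.       ]), 'origin': array([ 1.0092625 , -0.7002766 ,  0.56081179]), 'orientation': array([0.83531757, 0.46944194, 0.14144265, 0.24872235])}
{'clock': 0.1, 'joint_pos': array([-1.37360533e+00,  3.13910961e-01,  4.50920268e-02,  1.30361002e+00,
       -7.87314998e-07,  1.43121069e+00]), 'qvel': array([-0.00089023, -0.00073511,  0.0033026 , -0.00047005,  0.00038456,
        0.00086717]), 'tau': array([ 4.13108995e-03, -4.81724846e+01,  2.99242991e+01,  1.27301647e-02,
       -1.38892965e-04,  1.16434555e-05]), 'tcp_pos': array([ 0.18991428, -0.54224452,  0.23050598]), 'orientation': array([-8.15965226e-04,  9.85855827e-01,  1.67593622e-01, -2.39023089e-05]), 'wrist_force': array([-0.26431519, -0.66916557, -0.52539493]), 'ft_torque': array([-0.02377717,  0.06804442,  0.00034766]), 'grip_force': 0.0, 'finger_gap': 0.08532973813743229} 0.0187
```

View pics/top0.png

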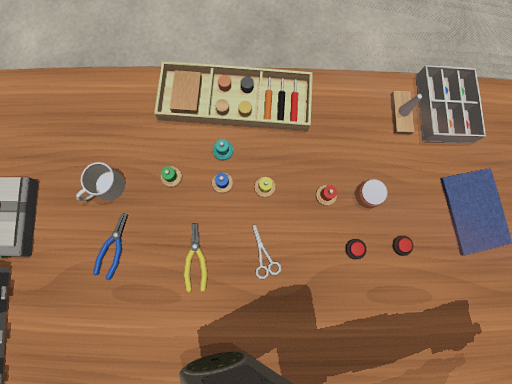

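View pics/scene0.png

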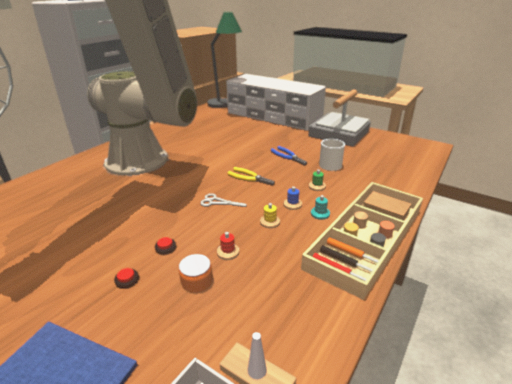

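```bash
python3 - <<'E'
from h import *
c,im,d=load('top0')
z={'btnA':(358,249,.022),'btnB':(404,245,.022),'blue':(222,181,.06),'turq':(222,147,.06),'yel':(266,184,.06),'green':(169,174,.06),'red':(330,191,.06),'py':(195,246,.016),'pb':(117,236,.016),'forc':(263,251,.008),'mug':(100,180,.085),'tin':(374,192,.05)}
for k,(u,v,h) in z.items():
    p=atz(c,u,v,h); print(k,p.round(4),np.hypot(p[0],p[1]).round(3),'depthpt',atd(c,u,v,d).round(3))
a=im[130:300,80:280][...,::-1]; b=im[170:270,310:430][...,::-1]
cv2.imwrite('pics/c1.png',cv2.resize(a,None,fx=3.5,fy=3.5,interpolation=cv2.INTER_CUBIC))
cv2.imwrite('pics/c2.png',cv2.resize(b,None,fx=5,fy=5,interpolation=cv2.INTER_CUBIC))
E
```

```text
btnA [ 0.4478 -0.283   0.022 ] 0.53 depthpt [ 0.448 -0.283  0.021]
btnB [ 0.4575 -0.4021  0.022 ] 0.609 depthpt [ 0.458 -0.402  0.021]
blue [0.6069 0.0538 0.06  ] 0.609 depthpt [0.609 0.055 0.048]
turq [0.6923 0.0559 0.06  ] 0.695 depthpt [0.698 0.057 0.043]
yel [ 0.6008 -0.0522  0.06  ] 0.603 depthpt [ 0.602 -0.052  0.055]
green [0.6227 0.1826 0.06  ] 0.649 depthpt [0.626 0.186 0.044]
red [ 0.5856 -0.2073  0.06  ] 0.621 depthpt [ 0.586 -0.208  0.056]
py [0.4524 0.1194 0.016 ] 0.468 depthpt [0.452 0.12  0.015]
pb [0.4738 0.315  0.016 ] 0.569 depthpt [0.474 0.316 0.014]
forc [ 0.4422 -0.0482  0.008 ] 0.445 depthpt [ 0.442 -0.048  0.006]
mug [0.6006 0.3408 0.085 ] 0.691 depthpt [0.618 0.375 0.005]
tin [ 0.5865 -0.3203  0.05  ] 0.668 depthpt [ 0.587 -0.321  0.049]
```

View pics/c1.png

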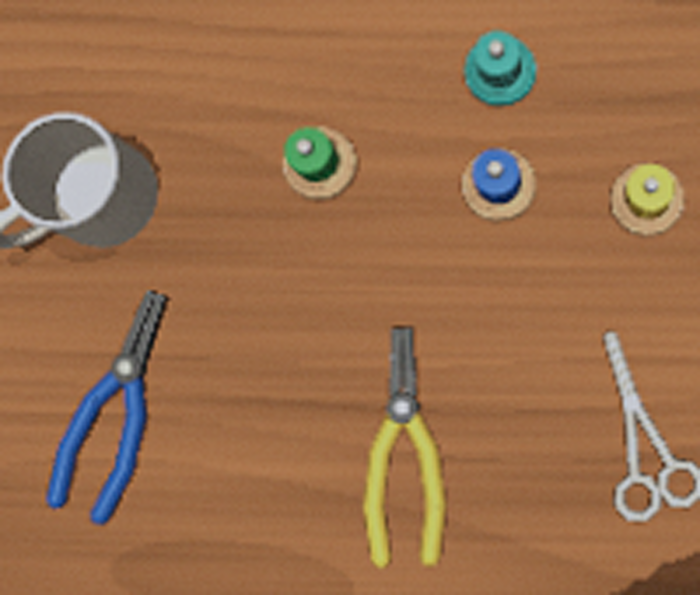

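View pics/c2.png

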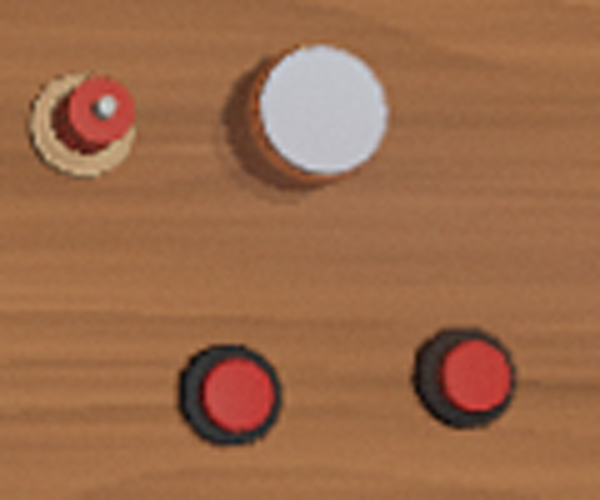

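```bash
cat >> h.py <<'E'
def shift(t):
    s=env.get_state(); return (rot(s['orientation']).T@(np.array(t)-s['tcp_pos'])*100).round(2)
E
python3 - <<'E'
from h import *
c,im,d=load('top0')
for u,v,z in((221.4,178.3,.06),(222.3,182.3,.012),(194.6,246.3,.016),(358,248.8,.022),(356.2,249,.012)): print(atz(c,u,v,z).round(4))
c,im,d=load('scene0')
for u,v,z in((293,187,.06),(293,203,.006),(125.5,276,.022),(165,244,.022)): print('sc',atz(c,u,v,z).round(4))
print(shift([.448,-.284,.12]))
E
```

```text
[0.6135 0.0554 0.06  ]
[0.6141 0.0561 0.012 ]
[0.4517 0.1204 0.016 ]
[ 0.4483 -0.283   0.022 ]
[ 0.448  -0.2816  0.012 ]
sc [0.6195 0.0529 0.06  ]
sc [0.6214 0.0544 0.006 ]
sc [ 0.4703 -0.4125  0.022 ]
sc [ 0.4627 -0.2907  0.022 ]
[ 32.89 -15.83  11.08]
```

Red buttons: A (358,249) and B (404,245) in the top picture. A is nearer the base (0.53 m against 0.61 m), so I choose A. Blue stand (221,178), not the turquoise one (222,147). Yellow pliers pivot (195,246), not the blue pliers (117,236). The crops confirm these choices. The two cameras differ by about 1 cm, so I'll check with colour centroids and depth.

```bash
python3 - <<'E'
from h import *
for n,w in(('top0',[(340,235,375,265),(390,232,420,260),(208,170,235,195)]),('scene0',[(150,232,182,258),(110,262,142,292),(282,182,304,212)])):
    c,im,d=load(n)
    for i,(a,b,e,f) in enumerate(w):
        s=im[b:f,a:e].astype(int); r,g,bl=s[...,0],s[...,1],s[...,2]
        m=(r>140)&(g<70) if i<2 else (bl>r*1.5)&(bl>g*1.3)
        v,u=np.nonzero(m); u=u+a; v=v+b
        P=np.array([atd(c,x,y,d) for x,y in zip(u,v)])
        z=.022 if i<2 else .04
        print(n,i,len(u),u.mean(),v.mean(),'plane',atz(c,u.mean(),v.mean(),z).round(4),'depth med',np.median(P,0).round(4),P.min(0).round(3),P.max(0).round(3))
E
```

```text
top0 0 107 358.32710280373834 248.16822429906543 plane [ 0.4498 -0.2839  0.022 ] depth med [ 0.4502 -0.2856  0.0212] [ 0.433 -0.3    0.01 ] [ 0.465 -0.265  0.024]
top0 1 130 405.31538461538463 244.66923076923078 plane [ 0.4583 -0.4056  0.022 ] depth med [ 0.4576 -0.4058  0.0215] [ 0.425 -0.421  0.017] [ 0.475 -0.001  0.885]
top0 2 141 221.48936170212767 180.12765957446808 plane [0.6135 0.0564 0.04  ] depth med [0.6118 0.0554 0.0468] [ 0.425 -0.001  0.017] [0.63  0.072 0.885]
scene0 0 82 164.3170731707317 242.85365853658536 plane [ 0.4582 -0.2886  0.022 ] depth med [ 0.4575 -0.2879  0.021 ] [ 0.432 -0.301  0.01 ] [ 0.471 -0.271  0.024]
scene0 1 135 125.0 274.6592592592593 plane [ 0.4661 -0.4105  0.022 ] depth med [ 0.4661 -0.4108  0.022 ] [ 0.443 -0.424  0.012] [ 0.477 -0.386  0.025]
scene0 2 110 292.8181818181818 195.28181818181818 plane [0.6256 0.0426 0.04  ] depth med [0.6253 0.0446 0.0413] [0.605 0.036 0.015] [0.634 0.066 0.049]
```

carry_out(steps=[[[0,0,0],[6,-3,2],255],[[0,0,0],[12,-6,4],255],[[0,0,0],[18,-9,6],255],[[0,0,0],[24,-12,8],255],[[0,0,0],[30,-15,10],255],[[0,0,0],[32.9,-15.8,11],255],[[0,0,0],[32.9,-15.8,11],255],[[0,0,0],[32.9,-15.8,11],255]])

```text
clock: 1.1
tcp_pos: [0.4482, -0.2844, 0.1209]
orientation: [-0.0, 0.986, 0.168, -0.001]
wrist_force: [-0.1, 0.8, 0.5]
finger_gap: 0.0
grip_force: 0.0
```

```bash
python3 - <<'E'
from h import *
c,_,_=snap('wrist','w1'); print(c['origin'],rot(c['orientation']).round(2).tolist(),shift([.45,-.285,.0145]))
E
```

```text
[ 0.52653365 -0.25632109  0.26357063] [[0.33, 0.89, 0.31], [-0.94, 0.31, 0.11], [0.0, -0.33, 0.94]] [ 0.21  0.04 10.68]
```

View pics/w1.png

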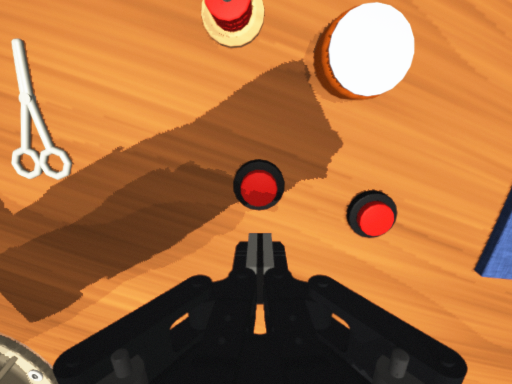

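The wrist view shows button A with its top centre at about (259,188), and the shut fingertips at (260,240).

```bash
python3 - <<'E'
from h import *
c,im,d=load('w1')
print(atz(c,259,188,.022),atd(c,259,188,d),atz(c,376.5,219,.022))
E
```

```text
[ 0.45057336 -0.28251114  0.022     ] [ 0.45045541 -0.28255181  0.02162489] [ 0.45890903 -0.40508332  0.022     ]
```

carry_out(steps=[[[0,0,0],[0.3,-0.1,5],255],[[0,0,0],[0.3,-0.1,9],255],[[0,0,0],[0.3,-0.1,9.8],255],[[0,0,0],[0.3,-0.1,10.3],255],[[0,0,0],[0.3,-0.1,10.6],255],[[0,0,0],[0.3,-0.1,10.7],255],[[0,0,0],[0.3,-0.1,10.7],255],[[0,0,0],[0.3,-0.1,10.7],255]])

```text
clock: 2.15
tcp_pos: [0.451, -0.2842, 0.016]
orientation: [0.002, 0.986, 0.167, 0.0]
wrist_force: [-4.4, -1.1, 7.7]
finger_gap: -0.0001
grip_force: 3.6
```

carry_out(steps=[[[0,0,0],[0,0,-4],255],[[0,0,0],[0,0,-8],255],[[0,0,0],[0,0,-12],255],[[0,0,0],[0,0,-16],255],[[0,0,0],[0,0,-16],255],[[0,0,0],[0,0,-16],255],[[0,0,0],[0,0,-16],255],[[0,0,0],[0,0,-16],255]])

```text
clock: 3.15
tcp_pos: [0.4504, -0.2825, 0.1732]
orientation: [-0.001, 0.986, 0.168, -0.001]
wrist_force: [-0.2, 0.8, -0.3]
finger_gap: 0.0003
grip_force: 0.0
```

```bash
python3 - <<'E'
from h import *
print(shift([.614,.055,.17]),shift([.55,-.1,.17]),env.get_state()['wrist_force'])
E
```

```text
[ 26.6  -26.45   0.34] [ 15.44 -13.94   0.33] [-0.16210873  0.84760803 -0.33866238]
```

carry_out(steps=[[[0,0,0],[4,-4,0],255],[[0,0,0],[8,-8,0],255],[[0,0,0],[12,-12,0],255],[[0,0,0],[16,-16,0],255],[[0,0,0],[20,-20,0],255],[[0,0,0],[24,-24,0],255],[[0,0,0],[26.6,-26.4,0],255],[[0,0,0],[26.6,-26.4,0],255]])

```text
clock: 4.15
tcp_pos: [0.6151, 0.0566, 0.173]
orientation: [-0.0, 0.986, 0.17, -0.001]
wrist_force: [-0.9, -0.7, -0.5]
finger_gap: 0.0002
grip_force: 0.0
```

```bash
python3 - <<'E'
from h import *
c,_,_=snap('wrist','w2'); print(shift([.614,.055,.09]))
E
```

```text
[-0.03  0.01  8.31]
```

View pics/w2.png

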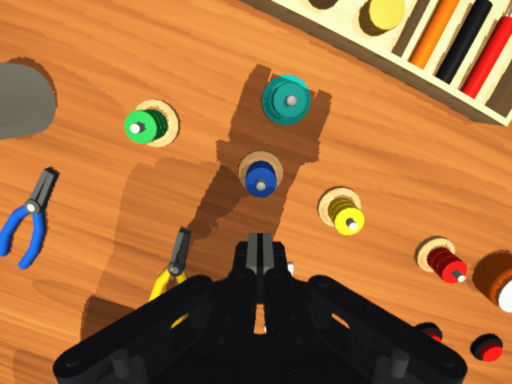

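The wrist view shows the blue post top at (261,186) and its foot centre at about (261,172). The turquoise stand is at (290,100). The yellow pliers' pivot is at about (176,268).

```bash
python3 - <<'E'
from h import *
c,im,d=load('w2')
print(atz(c,261,186,.06),atz(c,261,172,.012),atz(c,176,268,.016))
E
```

```text
[0.61562734 0.05577806 0.06      ] [0.61734717 0.0561302  0.012     ] [0.45571186 0.11915312 0.016     ]
```

carry_out(steps=[[[0,0,0],[0,0,3],255],[[0,0,0],[0,0,6],255],[[0,0,0],[0,0,7.8],255],[[0,0,0],[0,0,7.8],255],[[0,0,0],[0,0,7.8],255],[[0,0,0],[0,0,7.8],255],[[0,0,0],[0,0,7.8],255],[[0,0,0],[0,0,7.8],255]])

```text
clock: 5.2
tcp_pos: [0.6149, 0.0541, 0.0968]
orientation: [0.0, 0.986, 0.168, 0.0]
wrist_force: [0.2, -0.0, -0.1]
finger_gap: 0.0
grip_force: 0.0
```

Grasp point height is 0.115 m, inside the band. I'll hold here.

carry_out(steps=[[[0,0,0],[0,0,0.2],255],[[0,0,0],[0,0,0.2],255],[[0,0,0],[0,0,0.2],255],[[0,0,0],[0,0,0.2],255],[[0,0,0],[0,0,0.2],255],[[0,0,0],[0,0,0.2],255],[[0,0,0],[0,0,0.2],255],[[0,0,0],[0,0,0.2],255]])

```text
clock: 6.2
tcp_pos: [0.6146, 0.0541, 0.0943]
orientation: [0.0, 0.986, 0.168, 0.0]
wrist_force: [-0.3, -0.6, -0.6]
finger_gap: 0.0002
grip_force: 0.0
```

carry_out(steps=[[[0,0,0],[0,0,0],255],[[0,0,0],[0,0,0],255],[[0,0,0],[0,0,0],255],[[0,0,0],[0,0,0],255],[[0,0,0],[0,0,0],255],[[0,0,0],[0,0,-2],255],[[0,0,0],[0,0,-5],255],[[0,0,0],[0,0,-7],255]])

```text
clock: 7.2
tcp_pos: [0.6151, 0.0541, 0.1657]
orientation: [0.0, 0.986, 0.168, 0.001]
wrist_force: [0.6, 0.3, -0.2]
finger_gap: 0.0006
grip_force: 0.0
```

```bash
python3 - <<'E'
from h import *
print(env.get_state()['tcp_pos'],shift([.453,.12,.13]),shift([.453,.12,.05]))
E
```

```text
[0.61505716 0.05410901 0.16569378] [-13.12 -11.58   3.55] [-13.13 -11.58  11.55]
```

carry_out(steps=[[[0,0,0],[-4,-3.5,0],255],[[0,0,0],[-8,-7,0],255],[[0,0,0],[-12,-10.5,0],255],[[0,0,0],[-13.1,-11.6,2],255],[[0,0,0],[-13.1,-11.6,5],255],[[0,0,0],[-13.1,-11.6,9],255],[[0,0,0],[-13.1,-11.6,11.5],255],[[0,0,0],[-13.1,-11.6,11.5],255]])

```text
clock: 8.2
tcp_pos: [0.4508, 0.1201, 0.0478]
orientation: [-0.0, 0.986, 0.168, -0.002]
wrist_force: [0.3, 1.5, 0.2]
finger_gap: 0.0001
grip_force: 0.0
```

carry_out(steps=[[[0,0,0],[0,0,0],255],[[0,0,0],[0,0,0],255],[[0,0,0],[0,0,0],255],[[0,0,0],[0,0,0],255],[[0,0,0],[0,0,0],255],[[0,0,0],[0,0,0],255],[[0,0,0],[0,0,0],255],[[0,0,0],[0,0,0],255]])

```text
clock: 9.2
tcp_pos: [0.4526, 0.1203, 0.0492]
orientation: [0.0, 0.986, 0.168, -0.0]
wrist_force: [-0.9, -0.7, -0.8]
finger_gap: -0.0
grip_force: 0.0
```

carry_out(steps=[[[0,0,0],[0,0,0],255],[[0,0,0],[0,0,0],255],[[0,0,0],[0,0,0],255],[[0,0,0],[0,0,0],255],[[0,0,0],[0,0,0],255],[[0,0,0],[0,0,0],255],[[0,0,0],[0,0,0],255],[[0,0,0],[0,0,0],255]])

```text
clock: 10.2
tcp_pos: [0.4526, 0.1203, 0.0493]
orientation: [0.0, 0.986, 0.168, -0.0]
wrist_force: [0.4, 0.7, -0.3]
finger_gap: -0.0003
grip_force: 0.0
```

```bash
python3 - <<'E'
from h import *
snap('wrist','w3'); print(env.get_state()['tcp_pos'])
E
```

```text
[0.45267296 0.12029247 0.04928509]
```

View pics/w3.png

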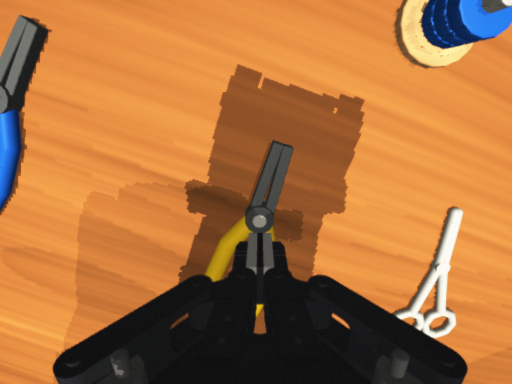

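The pivot is at (260,218), directly under the shut fingers, and nothing has moved. I'm handing in.

```bash
python3 -c "
from h import *
c,_,_=load('w3');print(atz(c,260,218,.016));print(env.hand_in())"
```

```text
[0.45434736 0.12102129 0.016     ]
the job is handed in; nothing more can be done
None
```

I pressed the call button fully down and released it, pointed at the blue ring stand for about two seconds, then held over the yellow-handled pliers' pivot and handed the job in there; no verdict came back.

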